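# Tighten the two concentric knobs of a centrifuge rotor

### The job

The rotor lid in the open centrifuge has been put on but both of its hand knobs are still loose. Before the run, turn the small red tie-down knob clockwise until it is snug, and turn the big blue lid knob around its foot clockwise until it is snug too: firm by feel, never forced, and without turning the other knob along with the one you hold. Leave both tight and let go, and leave the things on the bench where they stand.

Things in the scene. Friction and masses are not known exactly. Their poses are not given: they have to be found in the camera images.
- centrifuge: White bench centrifuge, 250 mm wide, 350 mm deep, deck 165 mm above the table. Origin at table height on the vertical rotor axis, the centre of the round chamber (206 mm wide). Its x axis points to the back, where the open cover stands: hinged 145 mm behind the rotor axis, leaning away from it, up to 390 mm above the table. Its front is 200 mm before the axis. Fixed.
- rotor: Dark rotor, 172 mm across, closed with an aluminium lid; held by the spindle brake, it does not turn. Origin on the rotor axis at the rotor's foot, 72 mm above the table; the flat lid top, on which the lid knob sits, is 80 mm above the origin. The hidden thread ends on which both knobs come tight belong to this body.
- lid_knob: Big outer hand knob that locks the lid: blue, round, ribbed, 58 mm across and 25 mm high, with a white index stroke on top along its x axis. Origin on the rotor axis at its underside, which lies on the rotor lid. It turns about the vertical rotor axis, independent of the red knob; clockwise seen from above tightens. How it feels: see lid_top.
- lid_top (a point): Point on the axis on the blue knob's top face. The blue knob turns at a steady drag of 0.10 N m until, after 0.2 to 1.2 rad (not visible), the lid seal resists by a further 2.0 N m per rad. Snug is 0.15 to 0.2 N m above the drag (judge the rise over free turning); 0.43 N m above the drag is forced. Let go, it springs back by up to 0.1 rad and its drag keeps it tight.
- tie_knob: Small inner hand knob that ties the rotor to the drive: red, round, ribbed, 28 mm across and 26 mm high, standing concentric on the blue knob, with a white index stroke on top along its x axis. Origin on the rotor axis at its underside, 25 mm above the blue knob's. It turns about the vertical axis on its own; clockwise seen from above tightens. How it feels: see tie_top.
- tie_top (a point): Point on the axis on the red knob's top face. The red knob turns at a steady drag of 0.06 N m until, after 0.2 to 1.2 rad (not visible), its thread comes home and resists by a further 1.2 N m per rad. Snug is 0.10 to 0.15 N m above the drag (judge the rise over free turning); 0.28 N m above the drag is forced. Let go, it springs back by up to 0.1 rad and its drag keeps it tight.
- dropper_a: White dropper bottle with a white cap, 27 mm across, 72 mm high, standing before the centrifuge's panel. Origin under its foot. Leave it standing.
- dropper_b: White dropper bottle with a blue cap, 27 mm across, 72 mm high, standing before the centrifuge's panel. Origin under its foot. Leave it standing.
- rotor_key: Steel T-shaped rotor key, 120 mm long, lying on the table before the centrifuge. Origin under its shaft. Not needed.
- tube_rack: Blue rack of microtubes, 90 x 210 x 58 mm. Origin under its centre. Leave it.
- reagent: Clear reagent bottle, 60 mm across, 150 mm high. Origin under its foot. Leave it.
- kit_box: White and green test kit carton, 90 x 140 x 110 mm. Origin under its centre. Leave it.
- tip_box: Grey pipette tip box, 85 x 120 x 75 mm. Origin under its centre. Leave it.
- beaker: Glass beaker, 70 mm across, 90 mm high. Origin under its foot. Leave it.

How it is judged:
By the outcome, as a careful person would: the job done as asked, in the order asked, and still so for the second after the job is handed in, with the robot touching nothing.
It also fails if it takes over 67 s, if anything falls off the work surface, if the arm or the gripper's body presses on something with over 40 N, if the wrist force passes 120 N, or if a joint passes its speed limit or range.

### The arm

A 6-joint arm with a two-finger parallel gripper is mounted at the origin on the work surface. World frame = base frame: x ahead of the robot, y to its left, z up, the work surface at z = 0. Lengths are in m, angles in degrees, forces in N, time in s.
With the tool pointing down it reaches from about 0.325 to 0.85 m from the base axis. Payload 15.5 kg.
Tool frame: the origin (TCP) lies midway between the tips of the shut fingers; the grasp point (between the pads) lies 19 mm behind it; z points along the fingers, y is the line along which they close (so a half turn about z gives the same grasp; the last joint's range is limited). The gripper opens to 91 mm and grips with 3 to 60 N. Pads are 32 mm wide; open, the fingers measure 118 mm over their backs; the gripper's body (76 mm by 178 mm) begins 60 mm behind the grasp point.
Start: joints at [70.101, 28.281, 77.091, -0, 74.628, -5.472], TCP at [0.156, 0.605, 0.176] pointing down, gripper open.
Joint ranges: [-166.48, 166.48], [-47.26, 123.95], [12.59, 153.08], [-70.14, 250.14], [6.76, 159.57], [-176.63, 176.63]. Speed limits (degrees/s): [108.29, 108.29, 147.25, 172.46, 172.46, 172.46].

### API

Orientations are given as a 3x3 rotation matrix whose columns are the frame's x, y, z axes.
In Python, from bench import ctrl gives the robot as it stands. The module is installed in compiled form; this text tells all that it offers. Calls block until the motion is done:
- ctrl.goto(position, orientation): joint-space move of the TCP to a pose.
- ctrl.move_l(position, vel=0.15, ori=None, contact_N=None): straight line of the TCP; ori=None keeps the orientation; vel is the mean speed in m/s. With contact_N (N) it stops when the force on the tool has changed by that much, and returns True; else False.
- ctrl.movej(angles): joint-space move.
- ctrl.command_gripper(opening): opening from 0.0 (shut) to 1.0 (fully open); the grip force is fixed at half the most; returns when the fingers have stopped.
- ctrl.sleep(seconds).
- ctrl.ik(position, orientation): joint angles nearest the present ones, or None.
- ctrl.read_camera(name): name is "scene" or "top"; returns the picture (384x512x3 uint8, blue, green, red); there is no depth.
- ctrl.camera_params(name): a dict with "fx", "fy", "cx", "cy" (pixels), "D" ([k1, k2, p1, p2, k3] as OpenCV has them; the pictures are not rectified), "pose" (4x4, takes a point from camera to world coordinates). Camera axes: x right, y up, looking along -z (the intrinsics and any distortion apply to the point x, -y, -z); pixel columns grow to the right and rows downward; lengths in m; the calibration is good to about 2 mm. A picture is of the moment at which its call begins. camera_params takes no time and is no camera call.
A pose or a line that the arm cannot do raises ctrl.MotionError and nothing moves.
- ctrl.sign_off(): hands the job in; it is judged then, once.
Readings, each from a call of its own:
- ctrl.current_t(): time.
- ctrl.current_q(): joint angles.
- ctrl.current_dq(): joint speeds.
- ctrl.current_effort(): joint torques, N m.
- ctrl.current_tool_pos(): TCP position.
- ctrl.current_eef_rot(): TCP orientation.
- ctrl.current_contact_force(): force on the tool from outside, world axes, zero at the start.
- ctrl.current_wrist_torque(): the same for the moment, N m.
- ctrl.current_grip_width(): opening from 0.0 (shut) to 1.0 (fully open).
- ctrl.current_grasp_force(): force on a finger pad.
Only numpy, scipy, OpenCV 4.12 (cv2) and the standard library are available. Lean on these libraries where they do the work, as an engineer would, in place of code of your own. Each camera call takes 0.05 s, during which the arm holds its last target. There are 200 camera calls.

## Working session

There is one attempt and no reset: what is moved stays moved. The work goes in short steps, each a Python script; the robot and the scene stay as the last script left them, time stands still between calls to the robot, and variables do not carry over. Pictures are saved under pics/ and viewed, at most 10 in all, crops included, and the job is handed in when it is done.

```bash
mkdir -p pics
python3 - <<'E'
from bench import ctrl
import cv2,numpy as np
for n in ("scene","top"):
    im=ctrl.read_camera(n); cv2.imwrite(f"pics/{n}0.png",im)
    p=ctrl.camera_params(n); print(n,p)
print(ctrl.current_t(),ctrl.current_wrist_torque(),ctrl.current_contact_force(),ctrl.current_eef_rot())
E
```

```text
scene {'fx': 348.1121814145433, 'fy': 348.1121814145433, 'cx': 249.12567430343898, 'cy': 186.14434200352483, 'D': array([0.0104158, 0.       , 0.       , 0.       , 0.       ]), 'pose': array([[ 0.111303  , -0.73560844,  0.66820047,  1.29083736],
       [ 0.99365859,  0.07158836, -0.08670478, -0.11522979],
       [ 0.01594539,  0.67361363,  0.73891164,  0.93502327],
       [ 0.        ,  0.        ,  0.        ,  1.        ]])}
top {'fx': 382.0071089884607, 'fy': 382.0071089884607, 'cx': 259.12724680757907, 'cy': 196.37298710419117, 'D': array([-0.11969214,  0.        ,  0.        ,  0.        ,  0.        ]), 'pose': array([[-0.00385711,  0.99667678, -0.08136655,  0.45213432],
       [-0.99993973, -0.00300773,  0.01055897, -0.0130668 ],
       [ 0.01027915,  0.08140237,  0.99662831,  1.47127563],
       [ 0.        ,  0.        ,  0.        ,  1.        ]])}
0.1 [0.04536919 0.02446716 0.00237412] [-0.74103142 -0.13774867  0.23273502] [[-9.68483126e-01  2.49078957e-01 -3.26942981e-04]
 [ 2.49079161e-01  9.68482629e-01 -9.84419322e-04]
 [ 7.14404596e-05 -1.03482819e-03 -9.99999462e-01]]
```

View pics/scene0.png

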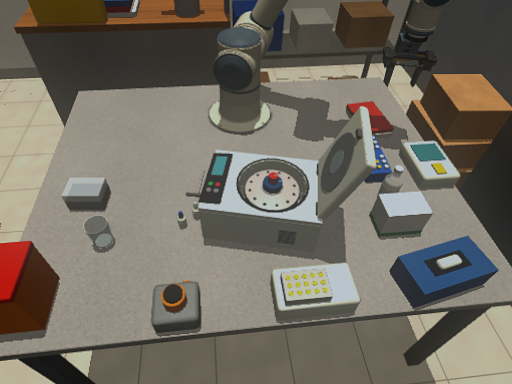

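View pics/top0.png

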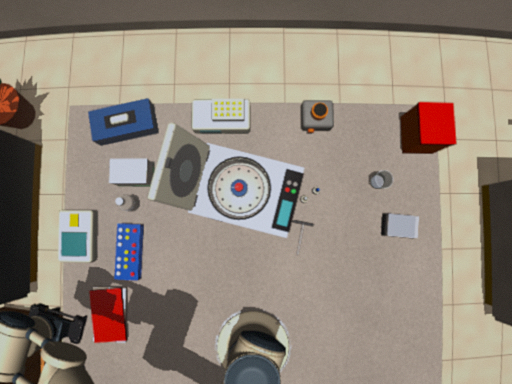

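The top view shows the red knob at about (239,187) with a blue ring around it. In the scene view it is near (273,177). The open cover stands on the +y side.

```bash
cat > vis.py <<'E'
import cv2,numpy as np
from bench import ctrl
def ray(n,uv):
    p=ctrl.camera_params(n); K=np.array([[p['fx'],0,p['cx']],[0,p['fy'],p['cy']],[0,0,1]])
    x,y=cv2.undistortPoints(np.array([[uv]],float),K,p['D'])[0,0]
    d=p['pose'][:3,:3]@np.array([x,-y,-1.]); return p['pose'][:3,3],d/np.linalg.norm(d)
def tri(r1,r2):
    A=[];b=[]
    for o,d in (r1,r2):
        P=np.eye(3)-np.outer(d,d); A.append(P); b.append(P@o)
    x=np.linalg.lstsq(np.vstack(A),np.hstack(b),rcond=None)[0]
    return x,[np.linalg.norm((np.eye(3)-np.outer(d,d))@(x-o))*1e3 for o,d in(r1,r2)]
def plane(n,uv,z):
    o,d=ray(n,uv); return o+d*(z-o[2])/d[2]
def masks(im,box):
    x0,y0,x1,y1=box; h=cv2.cvtColor(im,cv2.COLOR_BGR2HSV).astype(int)
    H,S,V=h[...,0],h[...,1],h[...,2]
    roi=np.zeros(H.shape,bool); roi[y0:y1,x0:x1]=1
    return roi&((H<12)|(H>168))&(S>120)&(V>60), roi&(H>95)&(H<130)&(S>90)&(V>40)
def hullc(m):
    c=cv2.convexHull(np.argwhere(m)[:,::-1].astype(np.int32)); M=np.zeros(m.shape,np.uint8); cv2.fillConvexPoly(M,c,1)
    ys,xs=np.nonzero(M); return (xs.mean(),ys.mean()),(xs.min(),xs.max(),ys.min(),ys.max())
BOX={"top":(222,170,258,204),"scene":(250,155,297,205)}
E
python3 - <<'E'
from vis import *
R={};
for n in BOX:
    im=cv2.imread(f"pics/{n}0.png"); r,b=masks(im,BOX[n])
    R[n]=(hullc(r),hullc(r|b)); print(n,r.sum(),b.sum(),R[n])
    x0,y0,x1,y1=BOX[n]; cv2.imwrite(f"pics/{n}c.png",cv2.resize(im[y0-20:y1+20,x0-30:x1+30],None,fx=5,fy=5,interpolation=0))
    
print(tri(ray("top",R["top"][0][0]),ray("scene",R["scene"][0][0])))
print(plane("top",R["top"][0][0],.197),plane("scene",R["scene"][0][0],.190),plane("top",R["top"][1][0],.177))
a=cv2.imread("pics/topc.png");b=cv2.imread("pics/scenec.png");h=max(a.shape[0],b.shape[0])
P=lambda i:cv2.copyMakeBorder(i,0,h-i.shape[0],0,0,0)
o=np.hstack([P(a),P(b)]);print(o.shape);cv2.imwrite("pics/crop1.png",cv2.resize(o,(800,int(o.shape[0]*800/o.shape[1]))))
E
```

```text
top 56 113 (((np.float64(238.28571428571428), np.float64(186.5)), (np.int64(235), np.int64(242), np.int64(183), np.int64(190))), ((np.float64(238.77184466019418), np.float64(187.40291262135923)), (np.int64(231), np.int64(246), np.int64(180), np.int64(195))))
scene 47 96 (((np.float64(272.98039215686276), np.float64(175.27450980392157)), (np.int64(269), np.int64(277), np.int64(172), np.int64(178))), ((np.float64(272.4732142857143), np.float64(180.72767857142858)), (np.int64(264), np.int64(281), np.int64(172), np.int64(188))))
(array([0.5895368 , 0.04445535, 0.19976609]), [np.float64(1.3910861783392408), np.float64(1.3910861783391966)])
[0.58960029 0.04320373 0.197     ] [0.5803685  0.04798343 0.19      ] [0.58866052 0.04242822 0.177     ]
(450, 1015, 3)
```

View pics/crop1.png

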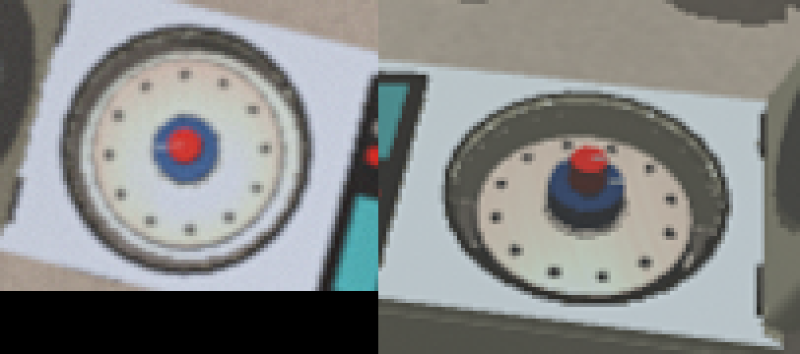

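The crop shows both knobs concentric: red at top (238,186.5) and scene (273,175), blue around it. Triangulation puts the axis at about (0.589, 0.044) with the red top at about 0.200, which agrees with the text. Next I move over it and tune q6 and the timing in the air.

```bash
cat > arm.py <<'E'
from vis import *
from scipy.spatial.transform import Rotation as Ro
def down(yaw): # tool y axis at yaw (deg) in world, z down
    c,s=np.cos(np.radians(yaw)),np.sin(np.radians(yaw))
    return np.array([[-s*-1*-1,c,0],[c,s,0],[0,0,-1]]) if False else np.column_stack([np.cross([c,s,0],[0,0,-1]),[c,s,0],[0,0,-1]])
def yaw(): r=ctrl.current_eef_rot(); return np.degrees(np.arctan2(r[1,1],r[0,1]))
def avg(n=10,dt=0.01):
    F=[];T=[]
    for _ in range(n): F.append(ctrl.current_contact_force());T.append(ctrl.current_wrist_torque());ctrl.sleep(dt)
    return np.mean(F,0),np.mean(T,0),np.std(T,0)
E
sed -i '/c,s=np.cos/{n;s/.*/    return np.column_stack([np.cross([c,s,0],[0,0,-1]),[c,s,0],[0,0,-1]])/}' arm.py
python3 - <<'E'
from arm import *
np.set_printoptions(precision=4,suppress=True)
print("yaw0",yaw())
p=ctrl.current_tool_pos(); ctrl.move_l([p[0],p[1],.5],vel=.4); print(ctrl.current_t())
for y in range(-180,180,30):
    q=ctrl.ik([.589,.044,.5],down(y)); print(y,None if q is None else np.round(q,1))
E
```

```text
yaw0 75.5769757944973
1.2333
-180 None
-150 [ -1.5  18.7  44.3  -0.  117.  148.5]
-120 [ -1.5  18.7  44.3  -0.  117.  118.5]
-90 [ -1.5  18.7  44.3  -0.  117.   88.5]
-60 [ -1.5  18.7  44.3  -0.  117.   58.5]
-30 [ -1.5  18.7  44.3  -0.  117.   28.5]
0 [ -1.5  18.7  44.3  -0.  117.   -1.5]
30 [ -1.5  18.7  44.3  -0.  117.  -31.5]
60 [ -1.5  18.7  44.3  -0.  117.  -61.5]
90 [ -1.5  18.7  44.3  -0.  117.  -91.5]
120 [  -1.5   18.7   44.3   -0.   117.  -121.5]
150 [  -1.5   18.7   44.3   -0.   117.  -151.5]
```

Run:
```python
from arm import *
np.set_printoptions(precision=4,suppress=True)
ctrl.goto([.589,.044,.45],down(60)); print(ctrl.current_t())
ctrl.move_l([.589,.044,.26],vel=.25); print(ctrl.current_t())
t=ctrl.current_t(); q=np.array(ctrl.current_q()); 
for d in (3,-3,):
    q[5]+=d; ctrl.movej(q); print("step",d,ctrl.current_t()-t,ctrl.current_dq()); t=ctrl.current_t()
print(avg(),ctrl.current_t()-t, ctrl.current_tool_pos(),yaw())
for n in BOX:
    im=ctrl.read_camera(n); cv2.imwrite(f"pics/{n}1.png",im)
a=[cv2.resize(cv2.imread(f"pics/{n}1.png")[100:260,170:340],None,fx=2.3,fy=2.3) for n in BOX]; cv2.imwrite("pics/c2.png",np.hstack(a))
```

```text
3.75
4.6583
step 3 0.25 [-0.0916  0.1187  0.5976 -0.0416 -0.2332 -1.0719]
step -3 0.25 [ 0.0031  0.143   0.1826  0.0628 -0.0303  1.2979]
(array([ 0.1903,  0.0289, -0.1204]), array([-0.0348, -0.0127,  0.0024]), array([0.0335, 0.0334, 0.0301])) 0.08340000000000014 [0.5898 0.0442 0.2615] 59.967404378980774
```

View pics/c2.png

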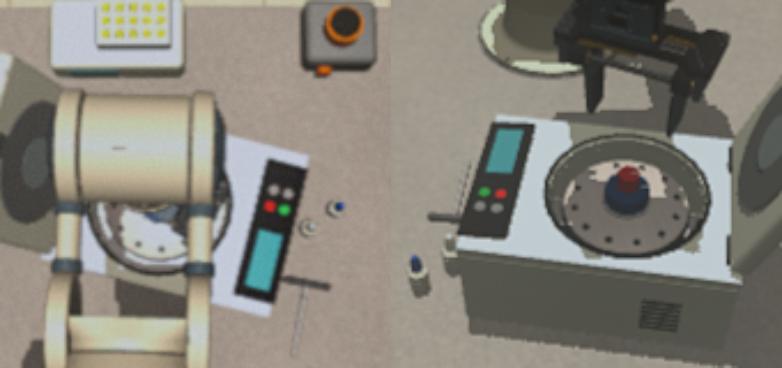

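The gripper hangs above the knobs without touching the cover, and the red knob is at scene crop (628,180). Torque noise is about 0.03 Nm per sample, so averaging will do. Now descend and grip red.

Run:
```python
from arm import *
np.set_printoptions(precision=4,suppress=True)
print(ctrl.move_l([.589,.044,.182],vel=.12,contact_N=6)); ctrl.sleep(.2)
print(ctrl.current_tool_pos(),yaw(),avg(30))
ctrl.command_gripper(0.0); ctrl.sleep(.2)
print(ctrl.current_t(),ctrl.current_grip_width()*91,ctrl.current_grasp_force(),ctrl.current_tool_pos(),yaw(),avg(30))
```

```text
False
[0.5894 0.044  0.1827] 60.01687415850068 (array([-0.07  ,  0.0823, -0.1332]), array([-0.0296, -0.0002, -0.0035]), array([0.0264, 0.0245, 0.0375]))
8.1667 0.7759926767372208 0.0 [0.589 0.044 0.182] 60.019212334207516 (array([-0.063 , -0.0815, -0.0598]), array([-0.0265,  0.001 ,  0.0067]), array([0.0278, 0.0295, 0.0251]))
```

The fingers shut on nothing, so I look.

Run:
```python
from arm import *
for n in BOX:
    im=ctrl.read_camera(n); cv2.imwrite(f"pics/{n}2.png",im)
a=[cv2.resize(cv2.imread(f"pics/{n}2.png")[120:220,200:310],None,fx=3.6,fy=3.6,interpolation=cv2.INTER_CUBIC) for n in BOX]; cv2.imwrite("pics/c3.png",np.hstack(a))
# where the TCP should project
for n in BOX:
    p=ctrl.camera_params(n); T=np.linalg.inv(p['pose']); 
    for z in (.182,.201): 
        c=T[:3,:3]@np.array([.589,.044,z])+T[:3,3]; print(n,z,p['cx']+p['fx']*c[0]/-c[2],p['cy']-p['fy']*c[1]/-c[2])
```

```text
top 0.182 238.23672637614442 187.14642593472956
top 0.201 237.98528296388966 186.54671801190278
scene 0.182 271.9367830563187 179.3007123788037
scene 0.201 272.3520553704871 174.8609343183741
```

View pics/c3.png

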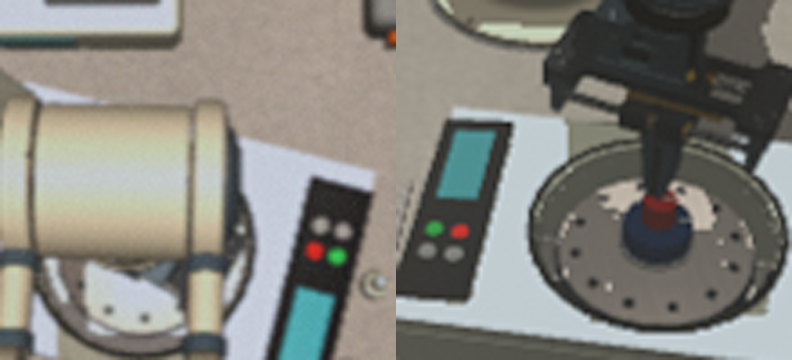

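In the scene crop the shut fingertips end at about (660,195), i.e. px (273,174), right at the red knob's top face. They are either above the knob or behind it, so I enlarge the picture.

Run:
```python
from arm import *
a=[cv2.resize(cv2.imread(f"pics/scene{k}.png")[145:195,250:300],None,fx=8,fy=8,interpolation=cv2.INTER_NEAREST) for k in (1,2)]; cv2.imwrite("pics/c4.png",np.hstack(a))
```

```text
(no output)
```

View pics/c4.png

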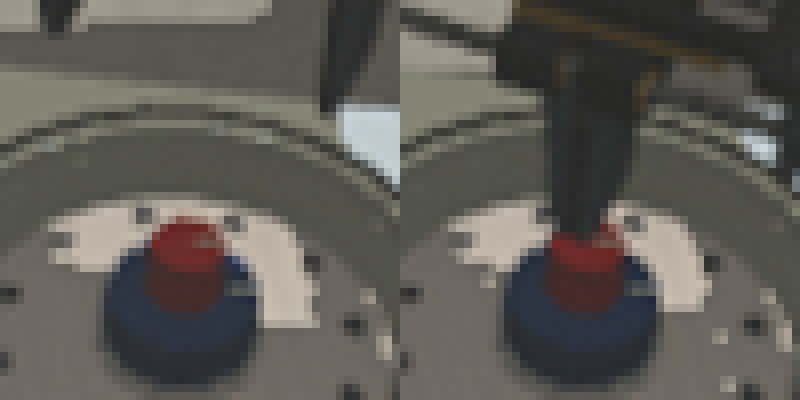

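The tips visibly cover the centre of the top disc, so they appear to hover just above the knob, about 20 mm higher than the nominal TCP. A gentle touch-down with shut fingers will calibrate this.

Run:
```python
from arm import *
np.set_printoptions(precision=4,suppress=True)
print(ctrl.move_l([.589,.044,.160],vel=.02,contact_N=3)); print(ctrl.current_tool_pos(),avg(10)[0],ctrl.current_t(),ctrl.current_grip_width())
```

```text
True
[0.5889 0.044  0.1649] [-1.0246  0.1036  8.4144] 9.4167 0.004399270012092952
```

Run:
```python
from arm import *
im=ctrl.read_camera("scene"); cv2.imwrite("pics/scene3.png",im)
ctrl.move_l([.589,.044,.24],vel=.15); ctrl.sleep(.2); im4=ctrl.read_camera("scene"); cv2.imwrite("pics/scene4.png",im4)
print(ctrl.current_tool_pos(),ctrl.current_t(),ctrl.current_q())
a=[cv2.resize(x[125:195,250:300],None,fx=8,fy=8,interpolation=cv2.INTER_NEAREST) for x in (im,im4)]; cv2.imwrite("pics/c5.png",np.hstack(a))
for z in (.165,.182,.24):
    p=ctrl.camera_params("scene"); T=np.linalg.inv(p['pose']); c=T[:3,:3]@np.array([.589,.044,z])+T[:3,3]; print(z,p['cx']+p['fx']*c[0]/-c[2],p['cy']-p['fy']*c[1]/-c[2])
```

```text
[0.58859339 0.0439828  0.23913757] 10.375 [-1.52071123e+00  2.23736182e+01  7.68951391e+01 -1.84342331e-03
  8.07812580e+01 -6.15364530e+01]
0.165 271.57462105534813 183.17267506779262
0.182 271.9367830563187 179.3007123788037
0.24 273.2411220687709 165.35570440868682
```

View pics/c5.png

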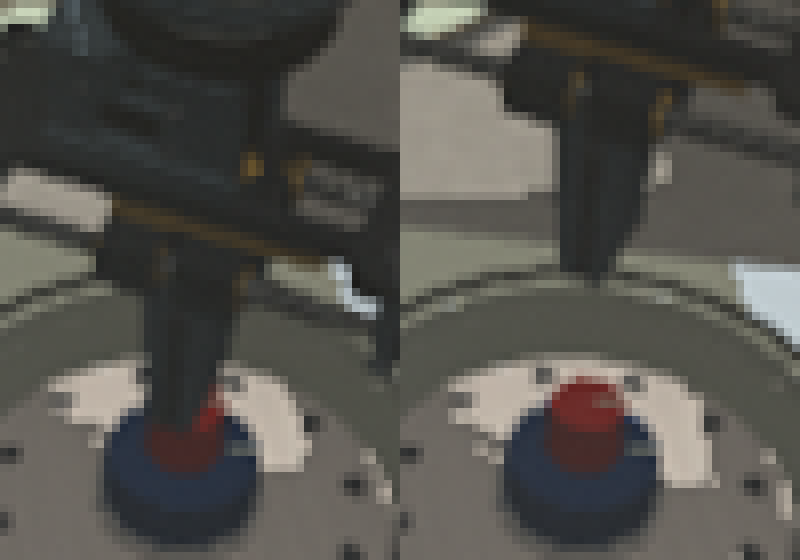

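At contact the finger's near edge tip is at px (272,178.7), and with the gripper raised it is at (274.4,160.6). Both fit tips that sit about 38 mm higher than the reported TCP, with red's top touched at TCP z = 0.165. I use this touch as the height reference: grip red with the tips 18 mm below its top.

Run:
```python
from arm import *
np.set_printoptions(precision=4,suppress=True)
ctrl.command_gripper(0.8)
print(ctrl.move_l([.589,.044,.148],vel=.12,contact_N=6)); ctrl.sleep(.2)
print(ctrl.current_tool_pos(),avg(20))
ctrl.command_gripper(0.0)
print(ctrl.current_t(),ctrl.current_grip_width()*91,ctrl.current_grasp_force(),ctrl.current_tool_pos(),yaw(),avg(30))
im=ctrl.read_camera("scene"); cv2.imwrite("pics/c6.png",cv2.resize(im[120:200,230:320],None,fx=6,fy=6,interpolation=cv2.INTER_NEAREST))
```

```text
False
[0.5894 0.044  0.1487] (array([ 0.0059, -0.1635,  0.3674]), array([-0.0305,  0.0005,  0.0025]), array([0.0319, 0.0228, 0.0308]))
13.5917 27.148244565218462 29.989903271198273 [0.5896 0.0449 0.1481] 60.02278282213847 (array([ 3.3041,  7.2363, -1.3814]), array([ 1.1949, -0.5447,  0.0273]), array([0.0336, 0.0342, 0.0228]))
```

View pics/c6.png

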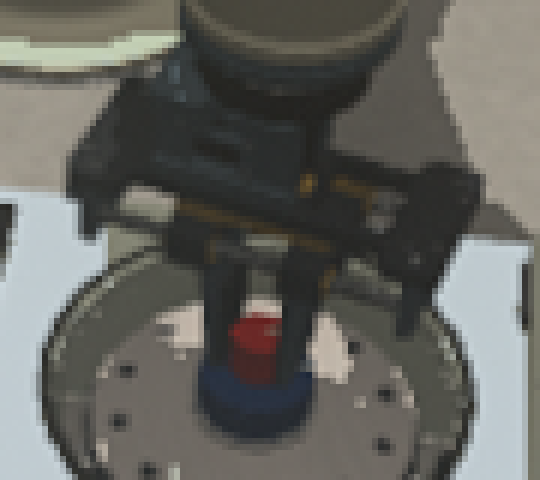

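Red is held at 27 mm with the tips clear above blue, and a side force of 8 N means the axis is about 1 mm off. I recentre and turn.

```bash
cat > turn.py <<'E'
from arm import *
def turn(snug,slope,stroke,big=4.):
    q=np.array(ctrl.current_q()); t0=avg(20)[1][2]; T=[]; q0=q[5]; base=None; fine=False
    print("start",round(t0,3))
    while q[5]-q0<stroke:
        st=big
        if fine: st=min(big,max(.6,np.degrees((snug-rise)/slope)*.6))
        q[5]+=st; ctrl.movej(q); ctrl.sleep(.08); F,M,_=avg(30 if fine else 16); T.append(M[2])
        if fine is False: base=np.median(T[:max(2,len(T)-1)])
        rise=M[2]-base
        if not fine and len(T)>2 and rise>.03:
            M2=avg(20)[1][2]; fine=M2-base>.03
        print(round(q[5]-q0,1),"yaw",round(yaw(),2),"Mz",round(M[2],3),"rise",round(rise,3),"F",F.round(1),"w",round(ctrl.current_grip_width()*91,1),round(ctrl.current_t(),1))
        if fine and rise>snug-.012: return True
        if rise>snug+.05: print("high"); return True
    return False
E
python3 - <<'E'
from turn import *
ctrl.move_l([.5897,.0450,.148],vel=.01); ctrl.sleep(.1); print(avg(20)[:2],ctrl.current_t())
print(turn(.125,1.2,80))
E
```

```text
(array([-1.79235638,  0.27284219,  3.65071919]), array([-0.15836836,  0.42646043,  0.04993287])) 14.4333
start 0.039
4.0 yaw 56.08 Mz -0.025 rise 0.0 F [-2.  -0.1  3.7] w 27.1 15.1
8.0 yaw 52.09 Mz -0.015 rise 0.005 F [-2.   0.1  3.5] w 27.0 15.5
12.0 yaw 48.09 Mz -0.018 rise 0.002 F [-1.8  0.1  3.4] w 27.0 16.0
16.0 yaw 44.09 Mz -0.017 rise 0.002 F [-1.9  0.2  3.1] w 27.0 16.5
20.0 yaw 40.09 Mz -0.035 rise -0.018 F [-1.6 -0.1  2.9] w 26.7 16.9
24.0 yaw 36.09 Mz -0.022 rise -0.004 F [-1.7  0.5  3. ] w 26.9 17.4
28.0 yaw 32.09 Mz -0.022 rise -0.001 F [-1.5  0.6  2.5] w 27.3 17.9
32.0 yaw 28.09 Mz -0.019 rise 0.002 F [-1.5  0.4  2.1] w 27.0 18.3
36.0 yaw 24.09 Mz -0.007 rise 0.013 F [-1.3  0.8  1.8] w 27.3 18.8
40.0 yaw 20.09 Mz -0.026 rise -0.007 F [-1.2  0.9  1.4] w 27.0 19.3
44.0 yaw 16.09 Mz -0.014 rise 0.006 F [-1.   1.2  0.9] w 27.0 19.7
48.0 yaw 12.09 Mz 0.008 rise 0.027 F [-0.8  1.1  0.8] w 27.3 20.2
52.0 yaw 8.04 Mz 0.034 rise 0.053 F [-0.3  0.4 -0.1] w 26.9 20.8
54.1 yaw 5.98 Mz 0.052 rise 0.071 F [ 0.1 -0.4 -0.6] w 26.8 21.4
55.6 yaw 4.43 Mz 0.081 rise 0.1 F [ 0.5 -1.1 -1. ] w 26.8 22.0
56.3 yaw 3.7 Mz 0.088 rise 0.107 F [ 0.5 -1.8 -1.6] w 27.0 22.6
56.9 yaw 3.1 Mz 0.093 rise 0.112 F [ 0.7 -2.2 -1.8] w 26.6 23.2
57.5 yaw 2.5 Mz 0.106 rise 0.125 F [ 1.2 -2.7 -2.1] w 27.2 23.8
True
```

The rise reads 0.125, but the readings at rest are ambiguous about the friction state. I do a short unload/reload check with instantaneous averages.

Run:
```python
from turn import *
def inst(n=40): a=np.array([ctrl.current_wrist_torque()[2] for _ in range(n)]); return round(a.mean(),3),round(a.std(),3)
print("now",inst(),inst(),yaw(),ctrl.current_t())
q=np.array(ctrl.current_q()); q5=q[5]; print(q5,yaw())
for d in (-1.5,-3,-4.5,-6,-4.5,-3,-1.5,0):
    q[5]=q5+d; ctrl.movej(q); r=[]
    for k in range(4): r.append(inst()[0]); ctrl.sleep(.02)
    print(d,r,round(yaw(),2),round(ctrl.current_t(),2))
```

```text
now (np.float64(0.075), np.float64(0.0)) (np.float64(0.075), np.float64(0.0)) 2.4977169213983093 23.75
-3.922073001670354 2.4977169213983093
-1.5 [np.float64(0.132), np.float64(0.117), np.float64(0.128), np.float64(0.131)] 3.96 24.07
-3 [np.float64(0.13), np.float64(0.125), np.float64(0.138), np.float64(0.095)] 5.45 24.38
-4.5 [np.float64(0.101), np.float64(0.037), np.float64(0.105), np.float64(0.087)] 6.95 24.7
-6 [np.float64(0.048), np.float64(0.071), np.float64(0.104), np.float64(0.059)] 8.45 25.02
-4.5 [np.float64(0.008), np.float64(0.004), np.float64(0.012), np.float64(0.021)] 7.02 25.33
-3 [np.float64(-0.001), np.float64(0.016), np.float64(0.041), np.float64(-0.005)] 5.54 25.65
-1.5 [np.float64(0.038), np.float64(0.014), np.float64(0.07), np.float64(0.08)] 4.05 25.97
0 [np.float64(0.089), np.float64(0.089), np.float64(0.049), np.float64(0.039)] 2.55 26.28
```

Run:
```python
from turn import *
q=np.array(ctrl.current_q()); q5=-3.93
for d in (-10,-8,-4,0):
    q[5]=q5+d; ctrl.movej(q); ctrl.sleep(.08); F,M,s=avg(30)
    print(d,M[2].round(3),F.round(1),round(yaw(),2),round(ctrl.current_t(),2),np.array(ctrl.current_effort())[5].round(3),ctrl.current_q()[5]-q[5])
```

```text
-10 0.03 [-0.2 -0.1 -1.4] 12.44 26.91 0.056 0.07164438362559622
-8 0.005 [-0.5  0.4 -1.2] 10.52 27.49 0.003 -0.013470435076190057
-4 0.053 [-0.4  0.2 -1.2] 6.54 28.07 0.028 -0.036697060991884634
0 0.08 [-0.  -0.5 -1.6] 2.54 28.66 0.063 -0.03780550269901051
```

Run:
```python
from turn import *
q=np.array(ctrl.current_q()); q5=-3.93
for d in (1.5,2.5):
    q[5]=q5+d; ctrl.movej(q); ctrl.sleep(.08); F,M,s=avg(40)
    print(d,M[2].round(3),F.round(1),round(yaw(),2),round(ctrl.current_t(),2),np.array(ctrl.current_effort())[5].round(3))
    if M[2]>.105: break
```

```text
1.5 0.112 [-0.1 -0.8 -1.5] 1.02 29.32 0.111
```

Red now reads a rise of about 0.13. I release it, go to blue with fresh tilt, and grip.

Run:
```python
from turn import *
np.set_printoptions(precision=4,suppress=True)
ctrl.command_gripper(0.9); print(ctrl.current_t(),avg(10)[:2])
q=np.array(ctrl.current_q()); q[5]=-75; ctrl.movej(q)
print(ctrl.move_l([.5897,.0450,.121],vel=.08,contact_N=6)); ctrl.sleep(.1); print(ctrl.current_tool_pos(),avg(15)[:2])
ctrl.command_gripper(0.0)
print(ctrl.current_t(),ctrl.current_grip_width()*91,ctrl.current_grasp_force(),ctrl.current_tool_pos(),yaw(),avg(20)[:2])
```

```text
30.2667 (array([ 0.058 , -0.1166,  0.0582]), array([-0.1062,  0.0519,  0.0145]))
False
[0.59   0.045  0.1214] (array([-0.2624,  0.3985, -0.0845]), array([0.0047, 0.0213, 0.0047]))
32.7667 57.1103094441226 30.00021904706955 [0.5897 0.045  0.121 ] 73.57689179812792 (array([-0.2643, -0.3317,  1.5552]), array([-0.0458,  0.0723,  0.0025]))
```

Run:
```python
from turn import *
print(turn(.18,2.0,85))
```

```text
start -0.004
4.0 yaw 69.64 Mz -0.035 rise 0.0 F [-0.4 -0.2  1.6] w 57.2 33.6
8.0 yaw 65.65 Mz -0.01 rise 0.012 F [-0.7 -0.3  1.5] w 57.6 34.0
12.0 yaw 61.66 Mz -0.008 rise 0.015 F [-0.8 -0.5  1.6] w 57.1 34.5
16.0 yaw 57.65 Mz -0.011 rise -0.001 F [-0.7 -0.4  1.9] w 57.3 35.0
20.0 yaw 53.65 Mz -0.001 rise 0.01 F [-0.6 -0.7  2.4] w 57.0 35.4
24.0 yaw 49.65 Mz -0.007 rise 0.003 F [-0.7 -0.7  2.4] w 56.9 35.9
28.0 yaw 45.65 Mz -0.019 rise -0.01 F [-1.1 -1.   2.8] w 57.3 36.4
32.0 yaw 41.65 Mz -0.021 rise -0.011 F [-1.1 -1.   3. ] w 56.9 36.8
36.0 yaw 37.65 Mz -0.011 rise -0.0 F [-1.1 -1.5  3.3] w 57.4 37.3
40.0 yaw 33.61 Mz 0.053 rise 0.064 F [-1.4 -1.6  3.6] w 57.0 37.9
42.0 yaw 31.59 Mz 0.069 rise 0.079 F [-1.7 -1.9  4. ] w 57.5 38.5
43.7 yaw 29.86 Mz 0.104 rise 0.115 F [-1.9 -2.1  3.8] w 57.2 39.1
44.9 yaw 28.73 Mz 0.092 rise 0.103 F [-2.2 -2.4  3.9] w 57.3 39.7
46.2 yaw 27.41 Mz 0.144 rise 0.155 F [-2.4 -2.5  3.9] w 57.3 40.3
46.8 yaw 26.8 Mz 0.118 rise 0.129 F [-2.2 -2.6  3.9] w 57.1 40.9
47.7 yaw 25.92 Mz 0.147 rise 0.157 F [-2.4 -2.8  3.9] w 56.9 41.4
48.3 yaw 25.32 Mz 0.152 rise 0.163 F [-2.5 -3.   3.5] w 57.5 42.0
48.9 yaw 24.71 Mz 0.16 rise 0.17 F [-2.7 -3.1  3.8] w 56.9 42.6
True
```

Run:
```python
from turn import *
for _ in range(2): print(avg(40)[1].round(3),ctrl.current_t(),np.array(ctrl.current_effort())[5].round(3),yaw())
```

```text
[-0.635  0.593  0.171] 42.9333 0.163 24.71903483347895
[-0.643  0.596  0.168] 43.2667 0.163 24.718214672346786
```

Steady at about 0.18 above free turning, which is snug. Release, retreat and take a last look.

Run:
```python
from turn import *
ctrl.command_gripper(0.9); print(ctrl.current_t(),ctrl.current_contact_force())
ctrl.move_l([.5897,.0450,.42],vel=.25)
q=np.array(ctrl.current_q()); q[0]-=45; ctrl.movej(q); ctrl.sleep(.2); print(ctrl.current_t())
for n in BOX: cv2.imwrite(f"pics/{n}9.png",ctrl.read_camera(n))
x0,y0,x1,y1=222,170,258,204
r=[cv2.resize(cv2.imread(f"pics/top{k}.png")[y0:y1,x0:x1],(380,360),interpolation=cv2.INTER_CUBIC) for k in (0,9)]
s=[cv2.resize(cv2.imread(f"pics/scene{k}.png")[160:195,255:292],(380,240),interpolation=cv2.INTER_CUBIC) for k in (0,9)]
cv2.imwrite("pics/c9.png",np.vstack([np.hstack(r),np.hstack(s)]))
```

```text
43.8333 [-0.07710912 -0.77715001 -0.27906666]
47.0333
```

View pics/c9.png

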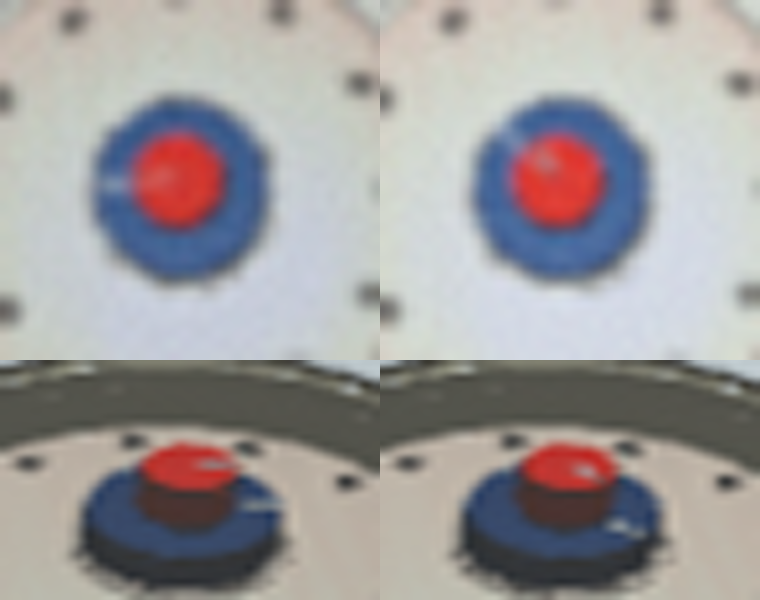

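Both index strokes have turned clockwise by about 45–50°: blue's went from (115,185) to (505,135), and red's turned alike. Nothing else near them has moved.

```bash
python3 -c "
from bench import ctrl
print(ctrl.sign_off())"
```

```text
the job is handed in; nothing more can be done
None
```

I tightened the red knob first (about 0.13 N m above free turning) and then the blue knob (about 0.18 N m above), both snug by wrist-torque readings taken at rest; I then let go, moved the arm clear and handed the job in at about 47 s, with the verdict not shown to me.

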